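# Screw the cap onto a clamped specimen jar

### The arm

A 6-joint arm with a two-finger parallel gripper is mounted at the origin on the work surface. World frame = base frame: x ahead of the robot, y to its left, z up, the work surface at z = 0. Lengths are in m, angles in rad, forces in N, time in s.
With the tool pointing down it reaches from about 0.375 to 0.975 m from the base axis. Payload 3.8 kg.
Tool frame: the origin (TCP) lies on the mounting face of the last link; the fingertips stand 173 mm ahead of it and the grasp point (between the pads) lies 155 mm ahead of it; z points along the fingers, y is the line along which they close (so a half turn about z gives the same grasp; the last joint's range is limited). The gripper opens to 85 mm and grips with 20 to 120 N. Pads are 22 mm wide; open, the fingers measure 114 mm over their backs; the gripper's body (76 mm by 85 mm) begins 54 mm behind the grasp point. The pads swing forward as they close: fully open they stand 13 mm farther back than shut.
Start: joints at [1.071, 0.264, 1.604, -0, 1.274, -0.037], TCP at [0.301, 0.604, 0.405] pointing down, gripper open.
Joint ranges: [-2.63, 2.63], [-0.94, 2.18], [0.31, 2.57], [-1.31, 4.45], [0, 2.66], [-2.55, 2.55]. Speed limits (rad/s): [2.57, 2.57, 3.14, 3.14, 3.14, 3.14].

### API

Orientations are given as a rotation vector (axis times angle).
In Python, from workcell import bot gives the robot as it stands.
- The arm moves only by the tool drive_tool, never from a script. Its argument "increments" is a list of rows, each an object with "delta_pos": the shift along the tool's x, y, z in mm, a list of three; "turn": the turn about the tool's z in rad; "jaw": the opening, from -1 (shut) to 1 (fully open). A call has 1 to 8 rows; each row shifts and turns the commanded pose from where the row before left it, along the tool's axes as they then stand; what a row does not reach is not made up. A row lasts 1/12 s, in which the tool goes at most 41.7 mm and 7.16 degrees, less where a joint would pass 70% of its speed; a pose out of reach is approached as far as the arm can. A call is refused whole if a number of a shift passes 41.7 or a number of a turn 0.125, either way. A call with a gripper value outside its range is refused whole. The fingers move at their own pace and stop on an object; "grip_force" is the grip in N (left out, the last holds). Time passes only in rows, so rows that do not move let the fingers close. It gives the time, the measured TCP pose, the force, the opening and the grip force at its end, in the units of the state.
- bot.read_state(): the state, without advancing time (a new reading comes with each control period).
- bot.read_camera(name): name is "side" or "top"; returns a dict with "pixels" (384x512x3 uint8, red, green, blue), "fovy" (degrees; the focal length in pixels is half the picture's height over the tangent of half this angle, whatever the lens; pixels are square), "cx", "cy" (the principal point, pixels), "camera_from_world" (4x4, takes a point from world to camera coordinates). Camera axes: x right, y down, z forward; pixel columns grow to the right and rows downward; lengths in m; the calibration is good to about 2 mm. A picture is of the moment at which its call begins. There is no depth.
- bot.finish_job(): hands the job in; it is judged then, once.
The state is a dict: "time": time; "q": joint angles; "joint_vel": joint speeds; "joint_torque": joint torques, N m; "tool_pos": TCP position; "tcp_rot": TCP orientation; "wrist_force": force on the tool from outside, world axes, zero at the start; "torque": the same for the moment, N m; "width": opening from 0.0 (shut) to 1.0 (fully open); "grip_force": force on a finger pad.
Only numpy, scipy, OpenCV 4.12 (cv2) and the standard library are available. Lean on these libraries where they do the work, as an engineer would, in place of code of your own. Each camera call takes 0.05 s, during which the arm holds its last target. There are 200 camera calls.

### The job

The red cap has only been set loosely on the clear specimen jar in the bench clamp. Without lifting it off, turn it backwards (counter-clockwise from above) until it drops into its thread start, then screw it on clockwise until it is fully home, and let go. Be gentle: keep the load between cap and jar under 60 N, whether pressing or turning against a stop, and leave the other glassware where it is.

Things in the scene. Friction and masses are not known exactly. Their poses are not given: they have to be found in the camera images.
- cap_centre (a point): Loose red ribbed screw cap, 54 mm across, 21 mm high (roof 3 mm thick, open below), about 40 g; point half-way up on its axis, z up. Three lugs hide inside its skirt, 120 degrees apart; its yaw does not tell where the thread starts are. At first it sits level with this point 5.2 mm above the rim; dropped into the thread start 3.7 mm below the rim; fully home 7.5 mm below it.
- rim (a point): Centre of the top edge of the jar's white neck, 100 mm above the table, z up; its yaw says nothing of the threads. The clear plastic jar is fixed, 51 mm across, its straight side running from the clamp up to 24 mm below the rim; the neck above is 46 mm across. When the cap is home its roof lies on this rim.
- collar (a point): On the jar's axis, 4 mm below the rim: level collar under the cap on which the cap's lugs rest and slide at first, with three notches (thread starts), hidden by the cap. The cap must turn counter-clockwise 0.3 to 1.3 rad (unknown, differs every run) to reach them; then it drops 9 mm if its holder follows it down. Turned clockwise before that, the lugs jam on stop posts.
- thread (a point): On the jar's axis, 13.2 mm below the rim: floor of the notches. A notch leaves the lugs 0.3 rad of play; then a stop blocks further backing. Turned clockwise, the dropped cap follows a thread down, 5 mm per rad, with 1.2 mm of vertical play; its roof meets the rim after 0.7 to 1.1 rad, and 0.3 rad further the thread ends at a stop.
- clamp: Fixed bench clamp that keeps the jar from turning: steel plate 110 x 110 x 10 mm with three jaws up to 40 mm above the table and 53 mm from the axis; origin at the centre of its underside on the table.
- sample_jar_mid (a point): Bystander: closed specimen jar with a red cap, 52 mm across, 68 mm high; its centre.
- reagent_mid (a point): Bystander: green glass reagent bottle, 54 mm across, 115 mm high; its middle, 57 mm up.
- petri_mid (a point): Bystander: open glass dish, 90 mm across, 15 mm high; its centre.
There are look-alikes about, which are no part of the job. Of the things like the clamp, leave any that is green; of the rest the larger one is meant.

How it is judged:
On the way:
1. the cap has been backed until it dropped into the thread start (its centre more than 2.5 mm below the rim) (z of cap_centre in the frame of rim below -0.0025 m), for 0.1 s.
At the end, for the whole second after the job is handed in: The cap is screwed fully home on the clamped jar: its centre at least 6.5 mm below the rim (home is 7.5 mm), within 3 mm of the jar's axis, level within 0.06 rad, at rest and released (z of cap_centre in the frame of rim below -0.0065 m and horizontal distance between cap_centre and rim below 0.003 m and angle between cap_centre's own z axis and vertical below 0.06 rad and linear speed of cap below 0.01 m/s); the robot touches nothing.
It fails at once if the cap is pressed or jammed against the jar with more than 60 N (contact force between cap and jar above 60 N).
It fails at once if the cap is lifted off the jar (its centre more than 15 mm above the rim) (z of cap_centre in the frame of rim above 0.015 m).
It fails at once if another piece of glassware is moved by more than 20 mm (distance of any of sample_jar_mid, reagent_mid, petri_mid from where it was at the start of the episode above 0.02 m).
It also fails if it takes over 58 s, if anything falls off the work surface, if the arm or the gripper's body presses on something with over 40 N, if the wrist force passes 120 N, or if a joint passes its speed limit or range.

## Working session

There is one attempt and no reset: what is moved stays moved. The work goes in short steps, Python scripts to look and compute and a tool call to move; the robot and the scene stay as the last step left them, time stands still between calls to the robot, and variables do not carry over. Pictures are saved under pics/ and viewed, at most 10 in all, crops included, and the job is handed in when it is done.

Besides the shell and the picture viewer there is one more tool, called after ">>>" as name(argument=value, ...) on one line, values as JSON. drive_tool: Moves the arm, as the interface text tells. Its arguments: {"type":"object","properties":{"increments":{"type":"array"},"grip_force":{"type":"number"}},"required":["increments"]}

```bash
mkdir -p pics; ls; python3 - <<'E'
from workcell import bot
import cv2
for n in("side","top"):
    r=bot.read_camera(n); cv2.imwrite(f"pics/{n}0.png",r["pixels"][:,:,::-1]); print(n,r["fovy"],r["cx"],r["cy"],r["camera_from_world"], [k for k in r])
print(bot.read_state())
E
```

```text
pics
side 44.5853456032057 253.7072682906488 186.75931292972462 [[ 0.96071009 -0.27655365 -0.02354164 -0.51327758]
 [-0.15958678 -0.48099885 -0.86207434  0.2176549 ]
 [ 0.2270863   0.83196045 -0.50623475  0.78748885]
 [ 0.          0.          0.          1.        ]] ['pixels', 'fovy', 'cx', 'cy', 'camera_from_world']
top 44.4651361510535 260.9051474330607 193.93617337274833 [[-0.06275489 -0.99802403 -0.00313844  0.08082905]
 [-0.97545166  0.06200004 -0.21130561  0.53950431]
 [ 0.21108266 -0.01019906 -0.977415    1.00857715]
 [ 0.          0.          0.          1.        ]] ['pixels', 'fovy', 'cx', 'cy', 'camera_from_world']
{'time': 0.1, 'q': array([ 1.07109145e+00,  2.64731125e-01,  1.60522257e+00, -6.19082609e-06,
        1.27367173e+00, -3.69251952e-02]), 'joint_vel': array([ 0.00087477, -0.00171398, -0.00377849,  0.00086924, -0.00041957,
       -0.00042011]), 'joint_torque': array([ 1.14100261e-03, -5.16706610e+01, -3.68589771e+01, -3.28353656e-05,
        6.19220256e-03,  3.67604298e-05]), 'tool_pos': array([0.30122365, 0.60373624, 0.40345825]), 'tcp_rot': array([-0.72033775, -3.05734502,  0.00308077]), 'wrist_force': array([ 0.06788779,  0.47472608, -0.25620584]), 'torque': array([-0.02316584,  0.00799908, -0.04311905]), 'grip_force': 0.0, 'width': 0.9977878492506217}
```

View pics/side0.png

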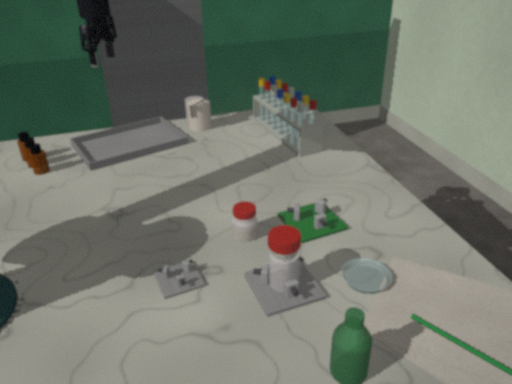

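View pics/top0.png

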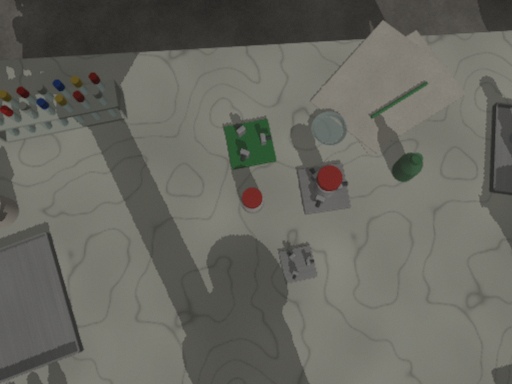

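The side view shows the wanted red cap at (284,240), on the jar in the large grey clamp. In the top view it is at (329,178). Look-alikes:
- Sample jar with a red cap: side (244,211), top (252,198).
- Small grey clamp: side (180,275).
- Green clamp: side (313,220).
- Reagent bottle: top (407,166).
- Petri dish: top (327,128).

I choose the red cap over the larger grey clamp, and will measure it and check it in a crop.

```bash
cat > h.py <<'E'
import numpy as np, cv2
from scipy.optimize import least_squares
from scipy.spatial.transform import Rotation as R
from workcell import bot
def proj(r,P):
    c=np.c_[P,np.ones(len(P))]@np.array(r["camera_from_world"]).T
    f=r["pixels"].shape[0]/2/np.tan(np.radians(r["fovy"]/2))
    return np.c_[r["cx"]+f*c[:,0]/c[:,2], r["cy"]+f*c[:,1]/c[:,2]]
def red(r,near):
    h=cv2.cvtColor(r["pixels"],cv2.COLOR_RGB2HSV)
    m=(((h[...,0]<8)|(h[...,0]>172))&(h[...,1]>130)&(h[...,2]>50)).astype(np.uint8)
    n,l,s,c=cv2.connectedComponentsWithStats(m)
    i=1+np.argmin(np.linalg.norm(c[1:]-near,axis=1)); return c[i],s[i]
def cyl(p,rad,h):
    a=np.linspace(0,2*np.pi,60); q=np.c_[rad*np.cos(a),rad*np.sin(a),0*a]
    return np.r_[q+[0,0,h/2],q-[0,0,h/2]]+p
def cen(r,p,rad,h):
    m=cv2.moments(cv2.convexHull(proj(r,cyl(p,rad,h)).astype(np.float32)))
    return np.array([m["m10"],m["m01"]])/m["m00"], m["m00"]
def locate(cams,nears,rad=.027,h=.021,x0=(.55,-.05,.1)):
    o=[red(r,n) for r,n in zip(cams,nears)]
    s=least_squares(lambda p:np.concatenate([cen(r,p,rad,h)[0]-c[0] for r,c in zip(cams,o)]),x0)
    print("cap",s.x.round(4),"res",s.fun.round(2),"areas",[(int(c[1][4]),round(cen(r,s.x,rad,h)[1])) for r,c in zip(cams,o)])
    return s.x
def cams(): return [bot.read_camera("side"),bot.read_camera("top")]
E
python3 - <<'E'
from h import *
C=cams()
p=locate(C,[(284,240),(329,178)]); locate(C,[(244,211),(252,198)],.026,.02)
# check: project expected rim / clamp plate centre on the axis
for z in(0,.1): print(z,[proj(r,np.array([[p[0],p[1],z]])).round(0) for r in C])
a=cv2.resize(C[0]["pixels"][190:320,220:350],(390,390),interpolation=2); b=cv2.resize(C[1]["pixels"][115:245,270:400],(390,390),interpolation=2)
cv2.imwrite("pics/crop.png",np.hstack([a,b])[:,:,::-1])
M=R.from_rotvec(bot.read_state()["tcp_rot"]).as_matrix(); print(M.round(3)); s=bot.read_state()["tool_pos"]
print("tool-delta mm",(M.T@(p+[0,0,.155]-s)*1000).round(1))
E
```

```text
cap [ 0.559  -0.1035  0.1067] res [ 0.12 -0.05  0.02  0.16] areas [(755, 840), (490, 535)]
cap [0.5351 0.068  0.0618] res [ 0.09 -0.02 -0.02  0.13] areas [(303, 511), (315, 449)]
0 [array([[283., 288.]]), array([[323., 189.]])]
0.1 [array([[284., 242.]]), array([[329., 179.]])]
[[-0.895  0.446 -0.001]
 [ 0.446  0.895 -0.001]
 [ 0.    -0.001 -1.   ]]
tool-delta mm [-546.4 -517.6  142.9]
```

View pics/crop.png

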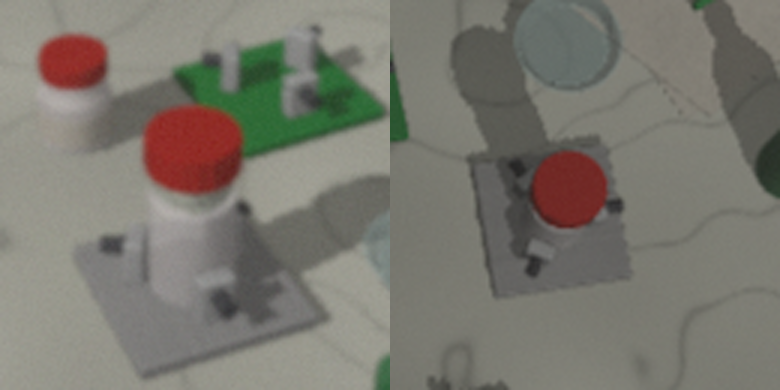

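The crop confirms the choice: the red-capped jar sits in the large grey clamp, at crop (193,150) left and (568,188) right. The cap measures z = 0.1067, against 0.1052 expected. Next I travel high above it.

>>> drive_tool(increments=[{"delta_pos": [-23,-21.5,0],"turn": 0,"jaw": 1},{"delta_pos": [-23,-21.5,0],"turn": 0,"jaw": 1},{"delta_pos": [-23,-21.5,0],"turn": 0,"jaw": 1},{"delta_pos": [-23,-21.5,0],"turn": 0,"jaw": 1},{"delta_pos": [-23,-21.5,0],"turn": 0,"jaw": 1},{"delta_pos": [-23,-21.5,0],"turn": 0,"jaw": 1},{"delta_pos": [-23,-21.5,0],"turn": 0,"jaw": 1},{"delta_pos": [-23,-21.5,0],"turn": 0,"jaw": 1}])

```text
time: 0.87
tool_pos: [0.3893, 0.3664, 0.4045]
tcp_rot: [-0.72, -3.058, 0.0]
wrist_force: [0.0, -0.2, -0.2]
width: 0.994
grip_force: 0.0
```

>>> drive_tool(increments=[{"delta_pos": [-23,-21.5,0],"turn": 0,"jaw": 1},{"delta_pos": [-23,-21.5,0],"turn": 0,"jaw": 1},{"delta_pos": [-23,-21.5,0],"turn": 0,"jaw": 1},{"delta_pos": [-23,-21.5,0],"turn": 0,"jaw": 1},{"delta_pos": [-23,-21.5,0],"turn": 0,"jaw": 1},{"delta_pos": [-23,-21.5,0],"turn": 0,"jaw": 1},{"delta_pos": [-23,-21.5,0],"turn": 0,"jaw": 1},{"delta_pos": [-23,-21.5,0],"turn": 0,"jaw": 1}])

```text
time: 1.53
tool_pos: [0.4772, 0.1303, 0.4047]
tcp_rot: [0.72, 3.058, 0.0]
wrist_force: [0.9, -0.1, -0.7]
width: 1.001
grip_force: 0.0
```

>>> drive_tool(increments=[{"delta_pos": [-23,-21.5,0],"turn": 0,"jaw": 1},{"delta_pos": [-23,-21.5,0],"turn": 0,"jaw": 1},{"delta_pos": [-23,-21.5,0],"turn": 0,"jaw": 1},{"delta_pos": [-23,-21.5,0],"turn": 0,"jaw": 1},{"delta_pos": [-23,-21.5,0],"turn": 0,"jaw": 1},{"delta_pos": [-23,-21.5,0],"turn": 0,"jaw": 1},{"delta_pos": [-23,-21.5,0],"turn": 0,"jaw": 1},{"delta_pos": [0,0,0],"turn": 0,"jaw": 1}])

```text
time: 2.2
tool_pos: [0.5552, -0.079, 0.4046]
tcp_rot: [0.726, 3.055, -0.004]
wrist_force: [-0.9, -0.4, 0.0]
width: 0.999
grip_force: 0.0
```

>>> drive_tool(increments=[{"delta_pos": [0,0,5],"turn": 0.12,"jaw": 1},{"delta_pos": [0,0,5],"turn": 0.12,"jaw": 1},{"delta_pos": [0,0,5],"turn": 0.12,"jaw": 1},{"delta_pos": [0,0,5],"turn": 0.12,"jaw": 1},{"delta_pos": [0,0,5],"turn": 0.12,"jaw": 1},{"delta_pos": [0,0,5],"turn": 0.12,"jaw": 1},{"delta_pos": [0,0,5],"turn": 0.12,"jaw": 1},{"delta_pos": [0,0,5],"turn": 0.12,"jaw": 1}])

```text
time: 2.87
tool_pos: [0.5537, -0.0741, 0.3642]
tcp_rot: [-2.058, -2.373, 0.0]
wrist_force: [-0.1, 0.4, -0.7]
width: 1.002
grip_force: 0.0
```

>>> drive_tool(increments=[{"delta_pos": [0,0,5],"turn": 0.12,"jaw": 1},{"delta_pos": [0,0,5],"turn": 0.12,"jaw": 1},{"delta_pos": [0,0,5],"turn": 0.12,"jaw": 1},{"delta_pos": [0,0,5],"turn": 0.12,"jaw": 1},{"delta_pos": [0,0,0],"turn": 0.06,"jaw": 1},{"delta_pos": [0,0,0],"turn": 0,"jaw": 1}])

```text
time: 3.37
tool_pos: [0.5535, -0.0741, 0.344]
tcp_rot: [-2.612, -1.744, 0.001]
wrist_force: [-0.2, -0.5, 0.5]
width: 1.0
grip_force: 0.0
```

```bash
cat >> h.py <<'E'
def st(p=None):
    s=bot.read_state(); M=R.from_rotvec(s["tcp_rot"]).as_matrix(); g=s["tool_pos"]+.155*M[:,2]
    print("t",round(s["time"],2),"tcp",s["tool_pos"].round(4),"grasp",g.round(4),"z",M[:,2].round(3),"q6",s["q"][5].round(3),"F",s["wrist_force"].round(1),"Tz",s["torque"].round(2),"w",round(s["width"],3),"gf",round(s["grip_force"],1))
    if p is not None: print("delta tool mm",(M.T@(np.array(p)-g)*1000).round(1))
E
python3 - <<'E'
from h import *
st((.559,-.1035,.1057))
C=cams()
cv2.imwrite("pics/a.png",np.hstack([C[0]["pixels"][60:330,180:400],C[1]["pixels"][60:330,220:440]])[:,:,::-1])
E
```

```text
t 3.37 tcp [ 0.5535 -0.0741  0.344 ] grasp [ 0.5533 -0.0741  0.189 ] z [-0.001  0.    -1.   ] q6 0.215 F [-0.2 -0.5  0.5] Tz [-0.04  0.07  0.04] w 1.0 gf 0.0
delta tool mm [-25.   16.7  83.3]
```

View pics/a.png

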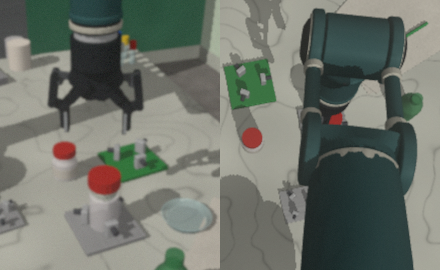

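The picture shows the open fingers at (95,115) in the left half, above and clear of the capped jar at (104,180). Next I align, then descend.

>>> drive_tool(increments=[{"delta_pos": [-12.5,8.3,0],"turn": 0,"jaw": 1},{"delta_pos": [-12.5,8.4,0],"turn": 0,"jaw": 1},{"delta_pos": [0,0,0],"turn": 0,"jaw": 1},{"delta_pos": [0,0,10],"turn": 0,"jaw": 1},{"delta_pos": [0,0,10],"turn": 0,"jaw": 1},{"delta_pos": [0,0,10],"turn": 0,"jaw": 1},{"delta_pos": [0,0,10],"turn": 0,"jaw": 1},{"delta_pos": [0,0,0],"turn": 0,"jaw": 1}])

```text
time: 4.13
tool_pos: [0.5583, -0.1036, 0.3009]
tcp_rot: [-2.608, -1.744, 0.006]
wrist_force: [-1.2, 0.3, -1.2]
width: 1.002
grip_force: 0.0
```

```bash
python3 - <<'E'
from h import *
st((.559,-.1035,.1055))
C=cams()
cv2.imwrite("pics/b.png",cv2.resize(C[0]["pixels"][140:300,200:370],None,fx=3,fy=3,interpolation=2)[:,:,::-1])
E
```

```text
t 4.13 tcp [ 0.5583 -0.1036  0.3009] grasp [ 0.5574 -0.1034  0.1459] z [-0.006  0.001 -1.   ] q6 0.164 F [-1.2  0.3 -1.2] Tz [-0.05  0.04 -0.06] w 1.002 gf 0.0
delta tool mm [ 0.5  1.8 40.4]
```

View pics/b.png

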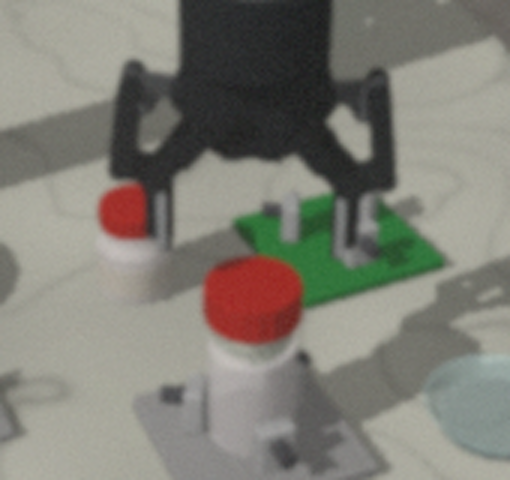

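The fingers, at (160,220) and (350,220), straddle the cap at (253,298) symmetrically. I descend to cap height.

>>> drive_tool(increments=[{"delta_pos": [0,0,10],"turn": 0,"jaw": 1},{"delta_pos": [0,0,10],"turn": 0,"jaw": 1},{"delta_pos": [0,0,10],"turn": 0,"jaw": 1},{"delta_pos": [0,0,10],"turn": 0,"jaw": 1},{"delta_pos": [0,0,0],"turn": 0,"jaw": 1},{"delta_pos": [0,0,0],"turn": 0,"jaw": 1}])

```text
time: 4.73
tool_pos: [0.5592, -0.104, 0.2633]
tcp_rot: [-2.61, -1.745, 0.003]
wrist_force: [-0.7, -0.2, -0.3]
width: 1.0
grip_force: 0.0
```

```bash
python3 - <<'E'
from h import *
st((.559,-.1035,.1055))
C=cams()
cv2.imwrite("pics/c.png",cv2.resize(C[0]["pixels"][170:300,210:360],None,fx=4,fy=4,interpolation=2)[:,:,::-1])
E
```

```text
t 4.73 tcp [ 0.5592 -0.104   0.2633] grasp [ 0.5588 -0.1039  0.1083] z [-0.003  0.001 -1.   ] q6 0.164 F [-0.7 -0.2 -0.3] Tz [-0.02 -0.01  0.06] w 1.0 gf 0.0
delta tool mm [0.5 0.  2.8]
```

View pics/c.png

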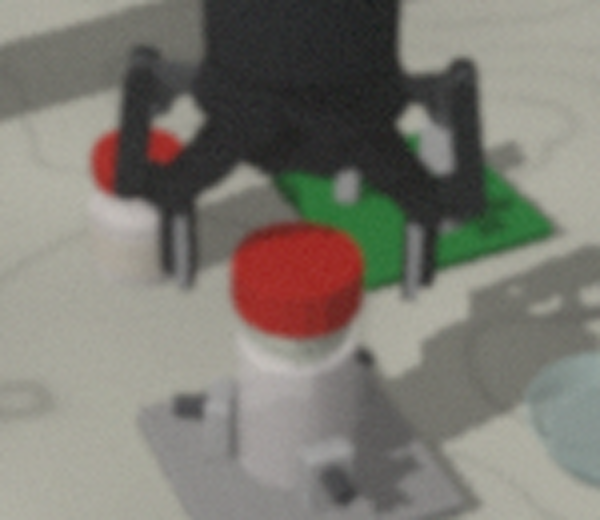

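Fingers at (180,240) and (415,255) flank the cap at (298,275), with its skirt within pad height. I lower 3 mm and close.

>>> drive_tool(increments=[{"delta_pos": [0,0,3],"turn": 0,"jaw": 1},{"delta_pos": [0,0,0],"turn": 0,"jaw": 0.4},{"delta_pos": [0,0,0],"turn": 0,"jaw": 0.3},{"delta_pos": [0,0,0],"turn": 0,"jaw": 0.2},{"delta_pos": [0,0,0],"turn": 0,"jaw": 0.1},{"delta_pos": [0,0,0],"turn": 0,"jaw": 0.0},{"delta_pos": [0,0,0],"turn": 0,"jaw": -0.1},{"delta_pos": [0,0,0],"turn": 0,"jaw": -0.2}], grip_force=25)

```text
time: 5.5
tool_pos: [0.56, -0.1042, 0.2621]
tcp_rot: [2.611, 1.746, 0.001]
wrist_force: [-0.1, -0.2, 2.1]
width: 0.627
grip_force: 29.0
```

```bash
python3 - <<'E'
from h import *
st()
E
```

```text
t 5.5 tcp [ 0.56   -0.1042  0.2621] grasp [ 0.5601 -0.1042  0.1071] z [ 0.001 -0.    -1.   ] q6 0.164 F [-0.1 -0.2  2.1] Tz [-0.    0.09 -0.01] w 0.627 gf 29.0
```

>>> drive_tool(increments=[{"delta_pos": [0,0,0],"turn": 0,"jaw": -0.3},{"delta_pos": [0,0,0.5],"turn": 0,"jaw": -0.3},{"delta_pos": [0,0,0.5],"turn": -0.03,"jaw": -0.3},{"delta_pos": [0,0,0],"turn": -0.03,"jaw": -0.3},{"delta_pos": [0,0,0],"turn": -0.04,"jaw": -0.3},{"delta_pos": [0,0,0],"turn": -0.04,"jaw": -0.3}], grip_force=35)

```text
time: 6.0
tool_pos: [0.5602, -0.1037, 0.2618]
tcp_rot: [-2.482, -1.926, -0.002]
wrist_force: [-0.9, 3.7, 7.7]
width: 0.622
grip_force: 37.5
```

```bash
python3 - <<'E'
from h import *
st()
E
```

```text
t 6.0 tcp [ 0.5602 -0.1037  0.2618] grasp [ 0.5603 -0.1035  0.1068] z [ 0.001  0.001 -1.   ] q6 0.023 F [-0.9  3.7  7.7] Tz [ 0.48  0.29 -0.13] w 0.622 gf 37.5
```

>>> drive_tool(increments=[{"delta_pos": [0,0,0.2],"turn": -0.04,"jaw": -0.3},{"delta_pos": [0,0,0],"turn": -0.04,"jaw": -0.3},{"delta_pos": [0,0,0],"turn": -0.04,"jaw": -0.3},{"delta_pos": [0,0,0],"turn": -0.04,"jaw": -0.3},{"delta_pos": [0,0,0],"turn": 0,"jaw": -0.3}])

```text
time: 6.42
tool_pos: [0.5603, -0.1038, 0.2618]
tcp_rot: [2.319, 2.118, 0.002]
wrist_force: [-1.5, 2.2, 8.5]
width: 0.62
grip_force: 37.6
```

>>> drive_tool(increments=[{"delta_pos": [0,0,0.2],"turn": -0.04,"jaw": -0.3},{"delta_pos": [0,0,0],"turn": -0.04,"jaw": -0.3},{"delta_pos": [0,0,0],"turn": -0.04,"jaw": -0.3},{"delta_pos": [0,0,0],"turn": -0.04,"jaw": -0.3},{"delta_pos": [0,0,0],"turn": 0,"jaw": -0.3}])

```text
time: 6.83
tool_pos: [0.5596, -0.1041, 0.2601]
tcp_rot: [-2.143, -2.297, 0.0]
wrist_force: [-0.6, -0.2, 0.6]
width: 0.625
grip_force: 36.8
```

The force vanished and z fell, so the lugs are in the notches. I follow the cap down.

>>> drive_tool(increments=[{"delta_pos": [0,0,1],"turn": 0,"jaw": -0.3},{"delta_pos": [0,0,1],"turn": 0,"jaw": -0.3},{"delta_pos": [0,0,1],"turn": 0,"jaw": -0.3},{"delta_pos": [0,0,1],"turn": 0,"jaw": -0.3},{"delta_pos": [0,0,1],"turn": 0,"jaw": -0.3}])

```text
time: 7.25
tool_pos: [0.5597, -0.1042, 0.2549]
tcp_rot: [-2.145, -2.295, 0.0]
wrist_force: [-0.6, 0.3, -0.6]
width: 0.621
grip_force: 36.8
```

>>> drive_tool(increments=[{"delta_pos": [0,0,0.7],"turn": 0,"jaw": -0.3},{"delta_pos": [0,0,0.7],"turn": 0,"jaw": -0.3},{"delta_pos": [0,0,0.7],"turn": 0,"jaw": -0.3},{"delta_pos": [0,0,0],"turn": 0,"jaw": -0.3}])

```text
time: 7.58
tool_pos: [0.5599, -0.1042, 0.2531]
tcp_rot: [2.145, 2.296, -0.0]
wrist_force: [0.8, 0.2, -0.1]
width: 0.622
grip_force: 36.9
```

>>> drive_tool(increments=[{"delta_pos": [0,0,0.4],"turn": 0,"jaw": -0.3},{"delta_pos": [0,0,0.4],"turn": 0,"jaw": -0.3},{"delta_pos": [0,0,0.2],"turn": 0,"jaw": -0.3},{"delta_pos": [0,0,0],"turn": 0,"jaw": -0.3}])

```text
time: 7.92
tool_pos: [0.5599, -0.1042, 0.2527]
tcp_rot: [2.144, 2.295, 0.0]
wrist_force: [-1.8, 0.4, 4.6]
width: 0.627
grip_force: 37.2
```

```bash
python3 - <<'E'
from h import *
st()
E
```

```text
t 7.92 tcp [ 0.5599 -0.1042  0.2527] grasp [ 0.56   -0.1042  0.0977] z [ 0. -0. -1.] q6 -0.296 F [-1.8  0.4  4.6] Tz [ 0.09  0.38 -0.01] w 0.627 gf 37.2
```

>>> drive_tool(increments=[{"delta_pos": [0,0,0],"turn": 0.04,"jaw": -0.3},{"delta_pos": [0,0,0],"turn": 0.04,"jaw": -0.3},{"delta_pos": [0,0,0.2],"turn": 0.04,"jaw": -0.3},{"delta_pos": [0,0,0.2],"turn": 0.04,"jaw": -0.3},{"delta_pos": [0,0,0],"turn": 0,"jaw": -0.3}])

```text
time: 8.33
tool_pos: [0.5601, -0.1045, 0.2525]
tcp_rot: [2.322, 2.114, 0.0]
wrist_force: [-0.9, -0.7, 5.5]
width: 0.621
grip_force: 37.3
```

```bash
python3 - <<'E'
from h import *
st()
E
```

```text
t 8.33 tcp [ 0.5601 -0.1045  0.2525] grasp [ 0.5602 -0.1046  0.0975] z [ 0.001 -0.001 -1.   ] q6 -0.134 F [-0.9 -0.7  5.5] Tz [-0.15  0.41 -0.06] w 0.621 gf 37.3
```

>>> drive_tool(increments=[{"delta_pos": [0,0,0.2],"turn": 0.04,"jaw": -0.3},{"delta_pos": [0,0,0.2],"turn": 0.04,"jaw": -0.3},{"delta_pos": [0,0,0.2],"turn": 0.04,"jaw": -0.3},{"delta_pos": [0,0,0.2],"turn": 0.04,"jaw": -0.3},{"delta_pos": [0,0,0],"turn": 0,"jaw": -0.3}])

```text
time: 8.75
tool_pos: [0.5599, -0.1044, 0.2517]
tcp_rot: [2.484, 1.922, -0.0]
wrist_force: [-1.5, 0.3, 4.6]
width: 0.621
grip_force: 37.4
```

```bash
python3 - <<'E'
from h import *
st()
E
```

```text
t 8.75 tcp [ 0.5599 -0.1044  0.2517] grasp [ 0.56   -0.1045  0.0967] z [ 0.    -0.001 -1.   ] q6 0.026 F [-1.5  0.3  4.6] Tz [-0.02  0.44 -0.04] w 0.621 gf 37.4
```

Following the thread nicely; continue.

>>> drive_tool(increments=[{"delta_pos": [0,0,0.2],"turn": 0.04,"jaw": -0.3},{"delta_pos": [0,0,0.2],"turn": 0.04,"jaw": -0.3},{"delta_pos": [0,0,0.2],"turn": 0.04,"jaw": -0.3},{"delta_pos": [0,0,0.2],"turn": 0.04,"jaw": -0.3},{"delta_pos": [0,0,0],"turn": 0,"jaw": -0.3}])

```text
time: 9.17
tool_pos: [0.5598, -0.1045, 0.2509]
tcp_rot: [2.63, 1.718, -0.001]
wrist_force: [-2.6, -1.2, 6.2]
width: 0.622
grip_force: 37.4
```

>>> drive_tool(increments=[{"delta_pos": [0,0,0.2],"turn": 0.04,"jaw": -0.3},{"delta_pos": [0,0,0.2],"turn": 0.04,"jaw": -0.3},{"delta_pos": [0,0,0.2],"turn": 0.04,"jaw": -0.3},{"delta_pos": [0,0,0.2],"turn": 0.04,"jaw": -0.3},{"delta_pos": [0,0,0],"turn": 0,"jaw": -0.3}])

```text
time: 9.58
tool_pos: [0.5597, -0.1044, 0.2501]
tcp_rot: [2.759, 1.502, -0.001]
wrist_force: [-3.8, -0.4, 7.8]
width: 0.619
grip_force: 37.4
```

```bash
python3 - <<'E'
from h import *
st()
E
```

```text
t 9.58 tcp [ 0.5597 -0.1044  0.2501] grasp [ 0.5596 -0.1045  0.0951] z [-0.    -0.001 -1.   ] q6 0.346 F [-3.8 -0.4  7.8] Tz [-0.05  0.6  -0.06] w 0.619 gf 37.4
```

>>> drive_tool(increments=[{"delta_pos": [0,0,0.2],"turn": 0.04,"jaw": -0.3},{"delta_pos": [0,0,0.2],"turn": 0.04,"jaw": -0.3},{"delta_pos": [0,0,0.2],"turn": 0.04,"jaw": -0.3},{"delta_pos": [0,0,0.2],"turn": 0.04,"jaw": -0.3},{"delta_pos": [0,0,0],"turn": 0,"jaw": -0.3}])

```text
time: 10.0
tool_pos: [0.5596, -0.1044, 0.2496]
tcp_rot: [2.87, 1.277, -0.002]
wrist_force: [-4.7, -0.9, 9.7]
width: 0.622
grip_force: 37.7
```

```bash
python3 - <<'E'
from h import *
st()
E
```

```text
t 10.0 tcp [ 0.5596 -0.1044  0.2496] grasp [ 0.5595 -0.1045  0.0946] z [-0.001 -0.001 -1.   ] q6 0.506 F [-4.7 -0.9  9.7] Tz [-0.07  0.79 -0.02] w 0.622 gf 37.7
```

>>> drive_tool(increments=[{"delta_pos": [0,0,0.1],"turn": 0.03,"jaw": -0.3},{"delta_pos": [0,0,0.1],"turn": 0.03,"jaw": -0.3},{"delta_pos": [0,0,0.1],"turn": 0.03,"jaw": -0.3},{"delta_pos": [0,0,0.1],"turn": 0.03,"jaw": -0.3},{"delta_pos": [0,0,0],"turn": 0,"jaw": -0.3}])

```text
time: 10.42
tool_pos: [0.5596, -0.1043, 0.2496]
tcp_rot: [2.941, 1.104, -0.002]
wrist_force: [-5.9, 0.0, 11.9]
width: 0.618
grip_force: 38.0
```

```bash
python3 - <<'E'
from h import *
st()
E
```

```text
t 10.42 tcp [ 0.5596 -0.1043  0.2496] grasp [ 0.5594 -0.1043  0.0946] z [-0.001 -0.    -1.   ] q6 0.625 F [-5.9  0.  11.9] Tz [ 0.05  1.01 -0.05] w 0.618 gf 38.0
```

>>> drive_tool(increments=[{"delta_pos": [0,0,0],"turn": 0.03,"jaw": -0.3},{"delta_pos": [0,0,0],"turn": 0.03,"jaw": -0.3},{"delta_pos": [0,0,0],"turn": 0.03,"jaw": -0.3},{"delta_pos": [0,0,0],"turn": 0,"jaw": -0.3}])

```text
time: 10.75
tool_pos: [0.5595, -0.1042, 0.2496]
tcp_rot: [-2.988, -0.97, 0.002]
wrist_force: [-6.3, 0.4, 12.1]
width: 0.628
grip_force: 38.0
```

```bash
python3 - <<'E'
from h import *
st()
E
```

```text
t 10.75 tcp [ 0.5595 -0.1042  0.2496] grasp [ 0.5593 -0.1043  0.0946] z [-0.001 -0.    -1.   ] q6 0.715 F [-6.3  0.4 12.1] Tz [-0.04  1.01 -0.07] w 0.628 gf 38.0
```

z has stopped falling as I turn, so the roof is probably on the rim. I release, back off and measure the drop.

>>> drive_tool(increments=[{"delta_pos": [0,0,-1.5],"turn": 0,"jaw": -0.3},{"delta_pos": [0,0,0],"turn": 0,"jaw": 0.3},{"delta_pos": [0,0,0],"turn": 0,"jaw": 0.6},{"delta_pos": [0,0,0],"turn": 0,"jaw": 1},{"delta_pos": [0,0,0],"turn": 0,"jaw": 1},{"delta_pos": [0,0,0],"turn": 0,"jaw": 1},{"delta_pos": [0,0,0],"turn": 0,"jaw": 1}], grip_force=20)

```text
time: 11.33
tool_pos: [0.5599, -0.1041, 0.2495]
tcp_rot: [-2.988, -0.971, 0.0]
wrist_force: [0.8, 0.2, -0.4]
width: 0.998
grip_force: 0.0
```

>>> drive_tool(increments=[{"delta_pos": [0,0,-10],"turn": 0,"jaw": 1},{"delta_pos": [0,0,-15],"turn": 0,"jaw": 1},{"delta_pos": [0,0,-15],"turn": 0,"jaw": 1},{"delta_pos": [0,0,-15],"turn": 0,"jaw": 1},{"delta_pos": [0,0,-15],"turn": 0,"jaw": 1},{"delta_pos": [0,0,0],"turn": 0,"jaw": 1},{"delta_pos": [0,0,0],"turn": 0,"jaw": 1}])

```text
time: 11.92
tool_pos: [0.5604, -0.1043, 0.3213]
tcp_rot: [2.986, 0.971, 0.004]
wrist_force: [0.0, 0.3, -0.1]
width: 0.998
grip_force: 0.0
```

```bash
python3 - <<'E'
from h import *
st()
r=bot.read_camera("side"); c,s=red(r,(284,245)); print(c,s)
# height from side view alone, x,y fixed at the initial estimate / at the grasp
for xy in((.559,-.1035),(.5597,-.1042)):
    o=least_squares(lambda z:[cen(r,np.array([*xy,z[0]]),.027,.021)[0][1]-c[1]],[.1]); print(o.x)
cv2.imwrite("pics/d.png",cv2.resize(r["pixels"][170:300,210:360],None,fx=4,fy=4,interpolation=2)[:,:,::-1])
E
```

```text
t 11.92 tcp [ 0.5604 -0.1043  0.3213] grasp [ 0.5609 -0.1044  0.1663] z [ 0.003 -0.001 -1.   ] q6 0.714 F [ 0.   0.3 -0.1] Tz [-0.05 -0.03  0.01] w 0.998 gf 0.0
[284.5       245.4739011] [269 232  32  28 728]
[0.0937343]
[0.09408297]
```

View pics/d.png

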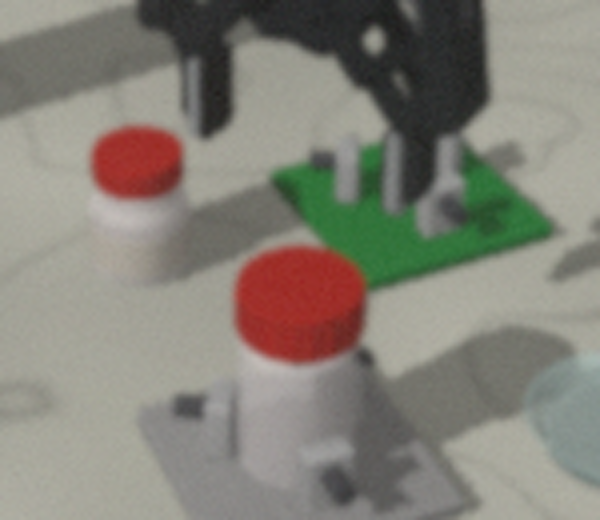

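The cap at (300,303) now sits level with its skirt over the neck. It has dropped 13.0 mm in the images (12.7 mm means home), and the gripper is clear. I hand the job in.

```bash
python3 -c "
from workcell import bot
print(bot.finish_job())"
```

```text
the job is handed in; nothing more can be done
None
```

The cap was backed into its thread start, screwed clockwise until it stopped sinking and released; it measured 13.0 mm lower in the images (12.7 mm is fully home), wrist force stayed around 12 N at the readings I took, and the job is handed in with no verdict returned.

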